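# Load the truffle loader and hold its slide open at the mark

### The arm

A 6-joint arm with a two-finger parallel gripper is mounted at the origin on the work surface. World frame = base frame: x ahead of the robot, y to its left, z up, the work surface at z = 0. Lengths are in mm, angles in rad, forces in N, time in s.
With the tool pointing down it reaches from about 300 to 775 mm from the base axis. Payload 14.6 kg.
Tool frame: the origin (TCP) lies midway between the tips of the shut fingers; the grasp point (between the pads) lies 19 mm behind it; z points along the fingers, y is the line along which they close (so a half turn about z gives the same grasp; the last joint's range is limited). The gripper opens to 85 mm and grips with 20 to 120 N. Pads are 22 mm wide; open, the fingers measure 114 mm over their backs; the gripper's body (76 mm by 85 mm) begins 54 mm behind the grasp point. The pads swing forward as they close: fully open they stand 13 mm farther back than shut.
Start: joints at [1.246, 0.3, 1.521, -0, 1.321, -0.067], TCP at [140.222, 531.815, 231.281] pointing down, gripper open.
Joint ranges: [-3.03, 3.03], [-0.79, 2.21], [0.23, 2.52], [-1.04, 4.18], [0, 3.07], [-2.55, 2.55]. Speed limits (rad/s): [2.22, 2.22, 2.57, 3.14, 3.14, 3.14].

### API

Orientations are given as a unit quaternion [w, x, y, z].
In Python, from rig import bot, planner, read_camera gives the robot as it stands (bot), with the cameras as plain functions and the kinematics (planner). Calls block until the motion is done:
- bot.move_to(position, orientation): joint-space move of the TCP to a pose.
- bot.servo_line(position, attitude=None, speed=150, until_force=None): straight line of the TCP; attitude=None keeps the orientation; speed is the mean speed in mm/s. With until_force (N) it stops when the force on the tool has changed by that much, and returns True; else False.
- bot.move_joints(angles): joint-space move.
- bot.move_gripper(opening, grip_force=None): finger opening in mm; grip_force is the grip in N (None keeps the last); returns when the fingers have stopped.
- bot.dwell(seconds).
- planner.ik(position, orientation): joint angles nearest the present ones, or None.
- bot.read_state(): the state.
- read_camera(name): name is "scene" or "top" or "wrist"; returns a dict with "image" (384x512x3 uint8, blue, green, red), "fovy" (degrees; the focal length in pixels is half the picture's height over the tangent of half this angle, whatever the lens; pixels are square), "cx", "cy" (the principal point, pixels), "eye" and "attitude" of the camera in the world; the wrist camera has in their place "mount" (4x4, takes a point from camera to tool coordinates, whose origin is the TCP and whose axes are the flange's). Camera axes: x right, y down, z forward; pixel columns grow to the right and rows downward; lengths in mm; the calibration is good to about 2 mm. A picture is of the moment at which its call begins: read the wrist's pose just before it. There is no depth.
A pose or a line that the arm cannot do raises bot.MotionError and nothing moves.
- bot.finish_job(): hands the job in; it is judged then, once.
The state is a dict: "clock": time; "joint_positions": joint angles; "qvel": joint speeds; "effort": joint torques, N m; "ee_pos": TCP position; "tool_rot": TCP orientation; "ft_force": force on the tool from outside, world axes, zero at the start; "moment": the same for the moment, N m; "grip_width": finger opening in mm; "grip_force": force on a finger pad.
Only numpy, scipy, OpenCV 4.12 (cv2) and the standard library are available. Lean on these libraries where they do the work, as an engineer would, in place of code of your own. Each camera call takes 0.05 s, during which the arm holds its last target. There are 200 camera calls.

### The job

Take the three ball-shaped truffles from the board and put one in each well of the loader, with its slide shut; leave the oblong chocolate bars and everything else on the counter where they are. Then take the slide's upright tab and pull it out until it is in line with the two pins, so that all three truffles drop into the cups of the tin below. Finish while still holding the slide there against its spring: do not let go of it.

Things in the scene. Friction and masses are not known exactly. Their poses are not given: they have to be found in the camera images.
- loader: the truffle loader, fixed; origin on the counter under its middle, x away from the pull tab, y along the row of wells. A 76 (x) by 200 (y) by 14 mm aluminium plate on wooden cheeks, top face 60 mm up, centred at x = +30 mm, front face at x = -8 mm, has three round wells; under it run a steel slide and, below, a tin with three cups. Two low rails run forward from it
- board: wooden supply board, 125 (x) by 180 (y) by 20 mm, fixed; origin under its centre. Five small dimples at (x, y) mm (-32, 62), (-32, 0), (-32, -62), (32, 31), (32, -31) each carry one chocolate, in any order
- slide (a joint): how far the slide is drawn out, m, along the loader's -x: 0 shut (start), 0.040 at the mark, 0.056 at the stop. A spring pulls it back with 3 N when shut, 9 N at the mark; nothing latches it. Shut, it is the floor of the wells; at about 0.031 to 0.034 its slot comes under them and the truffles fall through
- slide_tab (a point): middle of the top edge of the slide's upright wooden pull tab, 98 mm above the counter. The tab is 12 mm thick along the loader's x, 50 mm wide along its y, and rises 54 mm from the slide's flat tongue (top 44 mm up). Shut, it stands 40 mm short of the mark, with 56 mm free between it and the plate's front face. Moves with the slide
- mark (a point): point midway between the two mark pins, 60 mm up, 110 mm from the loader's origin along its -x; the middle of the tab's thickness comes over it at the mark. The pins are 8 mm thick, upright, tops 61 mm up, on the two low rails (tops 40 mm up, at y = +-44 mm, reaching to x = -127 mm)
- truffle_0_center (a point): centre of a chocolate truffle: a ball of 28 mm diameter, 13 to 25 g. Starts in a dimple of the board, centre 32 mm above the counter; resting in a well its centre is 58 mm up, in a cup 17 mm
- truffle_0: the same truffle as a body (origin on its surface, turns as it rolls; use the centre)
- well_0 (a point): centre of a well's mouth in the top face of the loader's plate (60 mm above the counter); round, 35 mm across, 56 mm apart, floor (the shut slide) 16 mm below the mouth
- cup_0 (a point): centre of the inner floor of the tin's cup right under that well; cups 56 by 53 mm inside, 29 mm deep
- truffle_1_center (a point): centre of a chocolate truffle: a ball of 28 mm diameter, 13 to 25 g. Starts in a dimple of the board, centre 32 mm above the counter; resting in a well its centre is 58 mm up, in a cup 17 mm
- truffle_1: the same truffle as a body (origin on its surface, turns as it rolls; use the centre)
- well_1 (a point): centre of a well's mouth in the top face of the loader's plate (60 mm above the counter); round, 35 mm across, 56 mm apart, floor (the shut slide) 16 mm below the mouth
- cup_1 (a point): centre of the inner floor of the tin's cup right under that well; cups 56 by 53 mm inside, 29 mm deep
- truffle_2_center (a point): centre of a chocolate truffle: a ball of 28 mm diameter, 13 to 25 g. Starts in a dimple of the board, centre 32 mm above the counter; resting in a well its centre is 58 mm up, in a cup 17 mm
- truffle_2: the same truffle as a body (origin on its surface, turns as it rolls; use the centre)
- well_2 (a point): centre of a well's mouth in the top face of the loader's plate (60 mm above the counter); round, 35 mm across, 56 mm apart, floor (the shut slide) 16 mm below the mouth
- cup_2 (a point): centre of the inner floor of the tin's cup right under that well; cups 56 by 53 mm inside, 29 mm deep
- bar_0: a flat oblong chocolate bar, 18 (x) by 44 (y) by 14 mm, lying on the board over a dimple, long side roughly along the board's y; origin at the centre of its underside. Not part of the job
- bar_1: a flat oblong chocolate bar, 18 (x) by 44 (y) by 14 mm, lying on the board over a dimple, long side roughly along the board's y; origin at the centre of its underside. Not part of the job
- shaker: white jar-shaped salt shaker, 40 mm across, 75 mm high, origin under it; bystander
- mug: white mug, 80 mm across, 90 mm high, origin under it; bystander
- bowl: blue bowl, 130 mm across, 55 mm high, origin under it; bystander
- spatula: spatula lying on the counter, origin under it; bystander
- spice: amber spice jar, 44 mm across, 90 mm high, origin under it; bystander

How it is judged (in metres and radians):
On the way:
1. one truffle rests in each of the three wells, the slide shut (((horizontal distance between truffle_0_center and well_0 below 0.008 m and height (world z) of truffle_0_center between 0.05 and 0.065 m) or (horizontal distance between truffle_1_center and well_0 below 0.008 m and height (world z) of truffle_1_center between 0.05 and 0.065 m) or (horizontal distance between truffle_2_center and well_0 below 0.008 m and height (world z) of truffle_2_center between 0.05 and 0.065 m)) and ((horizontal distance between truffle_0_center and well_1 below 0.008 m and height (world z) of truffle_0_center between 0.05 and 0.065 m) or (horizontal distance between truffle_1_center and well_1 below 0.008 m and height (world z) of truffle_1_center between 0.05 and 0.065 m) or (horizontal distance between truffle_2_center and well_1 below 0.008 m and height (world z) of truffle_2_center between 0.05 and 0.065 m)) and ((horizontal distance between truffle_0_center and well_2 below 0.008 m and height (world z) of truffle_0_center between 0.05 and 0.065 m) or (horizontal distance between truffle_1_center and well_2 below 0.008 m and height (world z) of truffle_1_center between 0.05 and 0.065 m) or (horizontal distance between truffle_2_center and well_2 below 0.008 m and height (world z) of truffle_2_center between 0.05 and 0.065 m)) and linear speed of each of truffle_0, truffle_1, truffle_2 below 0.02 m/s and value of joint slide below 0.006 m), for 0.2 s.
At the end, for the whole second after the job is handed in: The slide is held still by the fingers (over 3 N on it) within 5 mm of the mark (0.035 to 0.045 m); one truffle rests in each of the three cups of the tin; the bars have moved less than 20 mm and the other bystanders less than 30 mm (value of joint slide between 0.035 and 0.045 m and velocity of joint slide between -0.01 and 0.01 m/s and contact force between the fingers and slide above 3 N and ((horizontal distance between truffle_0_center and cup_0 below 0.026 m and height (world z) of truffle_0_center between 0.005 and 0.028 m) or (horizontal distance between truffle_1_center and cup_0 below 0.026 m and height (world z) of truffle_1_center between 0.005 and 0.028 m) or (horizontal distance between truffle_2_center and cup_0 below 0.026 m and height (world z) of truffle_2_center between 0.005 and 0.028 m)) and ((horizontal distance between truffle_0_center and cup_1 below 0.026 m and height (world z) of truffle_0_center between 0.005 and 0.028 m) or (horizontal distance between truffle_1_center and cup_1 below 0.026 m and height (world z) of truffle_1_center between 0.005 and 0.028 m) or (horizontal distance between truffle_2_center and cup_1 below 0.026 m and height (world z) of truffle_2_center between 0.005 and 0.028 m)) and ((horizontal distance between truffle_0_center and cup_2 below 0.026 m and height (world z) of truffle_0_center between 0.005 and 0.028 m) or (horizontal distance between truffle_1_center and cup_2 below 0.026 m and height (world z) of truffle_1_center between 0.005 and 0.028 m) or (horizontal distance between truffle_2_center and cup_2 below 0.026 m and height (world z) of truffle_2_center between 0.005 and 0.028 m)) and linear speed of each of truffle_0, truffle_1, truffle_2 below 0.02 m/s and distance of each of bar_0, bar_1 from where it was at the start of the episode below 0.02 m and distance of each of shaker, mug, bowl, spatula, spice from where it was at the start of the episode below 0.03 m); the arm keeps its last pose, push and grip.
It fails at once if a chocolate bar is moved 20 mm or another bystander 30 mm (distance of any of bar_0, bar_1 from where it was at the start of the episode above 0.02 m or distance of any of shaker, mug, bowl, spatula, spice from where it was at the start of the episode above 0.03 m).
It also fails if it takes over 66 s, if anything falls off the work surface, if the arm or the gripper's body presses on something with over 40 N, if the wrist force passes 120 N, or if a joint passes its speed limit or range.

## Working session

There is one attempt and no reset: what is moved stays moved. The work goes in short steps, each a Python script; the robot and the scene stay as the last script left them, time stands still between calls to the robot, and variables do not carry over. Pictures are saved under pics/ and viewed, at most 10 in all, crops included, and the job is handed in when it is done.

```bash
ls; mkdir -p pics; python3 - <<'E'
from rig import bot, planner, read_camera
import cv2,numpy as np
for n in("top","scene"):
    c=read_camera(n); cv2.imwrite(f"pics/{n}0.png",c["image"])
    print(n,c["fovy"],c["cx"],c["cy"],c["eye"],c["attitude"],[k for k in c])
s=bot.read_state();print(s["ee_pos"],s["tool_rot"],s["clock"])
c=read_camera("wrist");print(c["mount"],c["fovy"],c["cx"],c["cy"])
E
```

```text
pics
rig.py
top 48.31722706843236 243.33616312801476 190.8725654421303 [ 477.57857222   42.32824415 1648.74558837] [ 0.01802698 -0.69820621  0.71492682 -0.03259998] ['image', 'fovy', 'cx', 'cy', 'eye', 'attitude']
scene 46.82770851580295 257.04717047771413 199.10147711840202 [1214.54187266 -778.54843889  984.39465599] [-0.38955964  0.86285953  0.29352335 -0.13251706] ['image', 'fovy', 'cx', 'cy', 'eye', 'attitude']
[140.15359999 531.6258729  230.78553706] [-1.04956043e-04  1.28539130e-01  9.91704299e-01 -5.13689894e-04] 0.1
[[ 2.85179102e-04 -9.52145457e-01 -3.05645133e-01  7.99691405e+01]
 [ 9.99999624e-01  5.22014992e-04 -6.93141117e-04 -1.51162989e+00]
 [ 8.19522508e-04 -3.05644820e-01  9.52145248e-01 -1.42540725e+02]
 [ 0.00000000e+00  0.00000000e+00  0.00000000e+00  1.00000000e+00]] 59.93934607281578 254.4194414026931 186.19506391005575
```

View pics/top0.png

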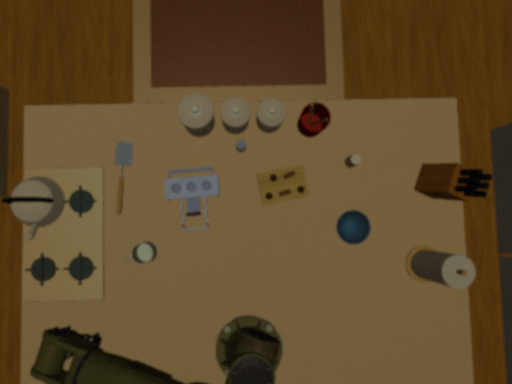

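View pics/scene0.png

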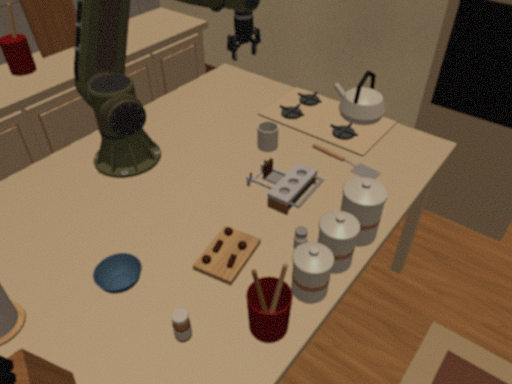

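```bash
cat > h.py <<'E'
from rig import bot, planner, read_camera
import cv2,numpy as np
from scipy.spatial.transform import Rotation as Ro
def rot(q): return Ro.from_quat([q[1],q[2],q[3],q[0]]).as_matrix()
def down(yaw):  # tool y (closing line) = world y turned by yaw
    q=(Ro.from_euler('z',yaw)*Ro.from_euler('y',np.pi)).as_quat(); return [q[3],q[0],q[1],q[2]]
def cam(n):
    s=bot.read_state(); c=read_camera(n)
    if n=="wrist":
        M=np.array(c["mount"]); R=rot(s["tool_rot"])
        c["R"]=R@M[:3,:3]; c["eye"]=np.array(s["ee_pos"])+R@M[:3,3]
    else: c["R"]=rot(c["attitude"]); c["eye"]=np.array(c["eye"])
    c["f"]=c["image"].shape[0]/2/np.tan(np.radians(c["fovy"])/2); return c
def ray(c,uv,z):
    uv=np.atleast_2d(np.asarray(uv,float))
    d=np.c_[(uv[:,0]-c["cx"])/c["f"],(uv[:,1]-c["cy"])/c["f"],np.ones(len(uv))]@c["R"].T
    return c["eye"]+d*((z-c["eye"][2])/d[:,2])[:,None]
def proj(c,P):
    p=(np.atleast_2d(P)-c["eye"])@c["R"]; return p[:,:2]/p[:,2:]*c["f"]+[c["cx"],c["cy"]]
E
python3 - <<'E'
from h import *
import pickle
np.set_printoptions(precision=1,suppress=True)
t=cam("top")
print(ray(t,[[282,185],[262,203]],20),ray(t,[[192,187],[166,200],[219,193]],60))
print(ray(t,[[194,207]],98),ray(t,[[240,145],[145,252],[352,226],[123,180],[354,160]],30))
def shot(name,p,yaw=0):
    bot.move_to(p,down(yaw)); bot.dwell(.3); c=cam("wrist"); cv2.imwrite(f"pics/{name}.png",c["image"]); pickle.dump(c,open(name+".pkl","wb"))
b=ray(t,[[282,185]],20)[0]; l=ray(t,[[192,192]],60)[0]
shot("w_l",[l[0]-20,l[1],330]); shot("w_b",[b[0]-20,b[1],300]); print(bot.read_state()["clock"])
E
```

```text
[[ 613.2 -141.2   20. ]
 [ 546.1  -62.7   20. ]] [[610.  198.5  60. ]
 [563.9 295.4  60. ]
 [585.3  98.8  60. ]]
[[534.1 188.7  98. ]] [[ 769.3   16.    30. ]
 [ 372.8  380.5   30. ]
 [ 450.5 -400.9   30. ]
 [ 644.9  461.1   30. ]
 [ 702.1 -419.4   30. ]]
4.1833
```

View pics/w_l.png

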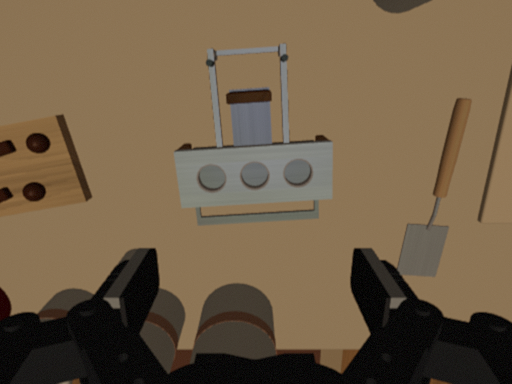

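View pics/w_b.png

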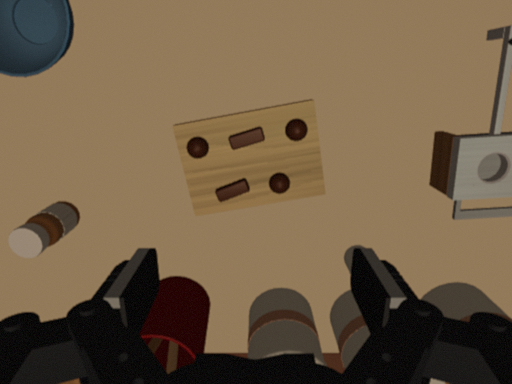

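The wrist views show the loader plate from (177,151) to (333,198), with wells near (212,177), (255,174) and (298,171). The tab top is at about (249,97) and the pins at (210,62) and (283,59). On the board, the balls are at (198,147), (297,130) and (280,183), and the bars at (247,138) and (233,190).

```bash
cat > meas.py <<'E'
from h import *
import pickle
np.set_printoptions(precision=1,suppress=True)
b=pickle.load(open("w_b.pkl","rb")); l=pickle.load(open("w_l.pkl","rb"))
def ball(c,seed,z,r=20,thr=None):
    g=c["image"].astype(int).max(2).astype(np.uint8); x0,y0=int(seed[0]-r),int(seed[1]-r)
    p=cv2.resize(g[y0:y0+2*r,x0:x0+2*r],None,fx=4,fy=4,interpolation=cv2.INTER_CUBIC)
    _,m=cv2.threshold(p,0,255,cv2.THRESH_BINARY_INV+cv2.THRESH_OTSU)
    k,_=cv2.findContours(m,cv2.RETR_EXTERNAL,cv2.CHAIN_APPROX_NONE)
    k=max(k,key=cv2.contourArea); (u,v),a,th=cv2.fitEllipse(k)
    uv=np.array([x0+(u+.5)/4-.5,y0+(v+.5)/4-.5]); return uv,np.array(a)/4,ray(c,uv,z)[0]
B=[ball(b,s,32) for s in((198,147),(297,130),(280,183))]
for x in B: print("ball",*x)
W=[ball(l,s,60) for s in((212,177),(255,174),(298,171))]
for x in W: print("well",*x)
def rect(c,seed,lo,hi,z,box):
    hsv=cv2.cvtColor(c["image"],cv2.COLOR_BGR2HSV); m=cv2.inRange(hsv,lo,hi)
    k=np.zeros_like(m); k[box[1]:box[3],box[0]:box[2]]=255; m&=k; m=cv2.morphologyEx(m,cv2.MORPH_OPEN,np.ones((5,5)))
    ks,_=cv2.findContours(m,cv2.RETR_EXTERNAL,cv2.CHAIN_APPROX_NONE); k=max(ks,key=cv2.contourArea)
    P=ray(c,k[:,0],z)[:,:2].astype(np.float32); return cv2.minAreaRect(P)
hs=cv2.cvtColor(l["image"],cv2.COLOR_BGR2HSV); print("hsv plate",hs[190,230],"tab",hs[97,249],"cntr",hs[230,100],"tongue",hs[120,250])
hb=cv2.cvtColor(b["image"],cv2.COLOR_BGR2HSV); print("board",hb[160,240],"cntr",hb[90,240])
print("plate",rect(l,0,(0,0,110),(179,60,255),60,(165,135,345,212)))
print("pins@61",ray(l,[[210,62],[283,59]],61),"tab@98",ray(l,[[228,97],[249,97],[271,96]],98))
E
python3 meas.py
```

```text
ball [197.3 147. ] [21.7 22. ] [ 593.5 -213.2   32. ]
ball [295.8 129.4] [21.9 22.6] [571.4 -91.   32. ]
ball [279.  182.5] [20.8 21.1] [ 639.8 -110.1   32. ]
well [211.1 178.2] [27.2 29. ] [612.5 142.   60. ]
well [254.3 175.6] [27.6 28.8] [608.9 197.7  60. ]
well [297.9 172.8] [27.4 29.2] [605.1 253.7  60. ]
hsv plate [ 40  12 129] tab [ 12 156  62] cntr [ 17 104 140] tongue [112  24 116]
board [ 18 127 141] cntr [ 16  98 148]
plate ((608.9699096679688, 197.65908813476562), (76.05003356933594, 200.23361206054688), 3.7553937435150146)
pins@61 [[471.8 146.3  61. ]
 [468.4 230.8  61. ]] tab@98 [[509.2 169.1  98. ]
 [509.2 191.9  98. ]
 [508.1 215.8  98. ]]
```

```bash
cat > act.py <<'E'
from h import *
BY,LY=np.radians(10.25),np.radians(3.77)
B=np.array([[593.5,-213.2],[571.4,-91.0],[639.8,-110.1]])
W=np.array([[612.6,141.8],[608.95,197.7],[605.2,253.6]])
S=-np.pi/2
def place(i,j):
    bot.move_gripper(48,20)
    bot.move_to([*B[i],90],down(BY+S)); bot.servo_line([*B[i],23.5],speed=120)
    bot.move_gripper(0,20); s=bot.read_state(); print("grip",s["grip_width"],s["grip_force"],s["ee_pos"])
    bot.servo_line([*B[i],120],speed=200)
    print("w",bot.read_state()["grip_width"])
    bot.move_to([*W[j],110],down(LY+S)); bot.servo_line([*W[j],63.5],speed=100)
    bot.dwell(.15); s=bot.read_state(); print("w",s["grip_width"],s["ee_pos"],s["joint_positions"])
    bot.move_gripper(48); bot.servo_line([*W[j],125],speed=200)
    print("clock",bot.read_state()["clock"])
E
python3 - <<'E'
from h import *
np.set_printoptions(precision=2,suppress=True)
for S in(-np.pi/2,np.pi/2):
    for p,y in(([593,-213,90],.18),([605,253,110],.066),([509,191,80],.066)): print(S,planner.ik(p,down(y+S)))
from act import *
place(0,0)
c=cam("wrist"); cv2.imwrite("pics/p0.png",c["image"])
E
```

```text
-1.5707963267948966 [-0.4   0.61  1.41 -0.    1.12 -0.58]
-1.5707963267948966 [ 0.34  0.65  1.31 -0.    1.19  0.27]
-1.5707963267948966 [ 0.29  0.46  1.68 -0.    1.    0.23]
1.5707963267948966 None
1.5707963267948966 None
1.5707963267948966 None
grip 26.279492083433777 19.554922878742218 [ 594.65 -213.48   25.06]
w 26.059496183379633
w 25.97634886274613 [613.02 141.85  64.34] [0.17 0.65 1.43 0.   1.07 0.1 ]
clock 10.3583
```

View pics/p0.png

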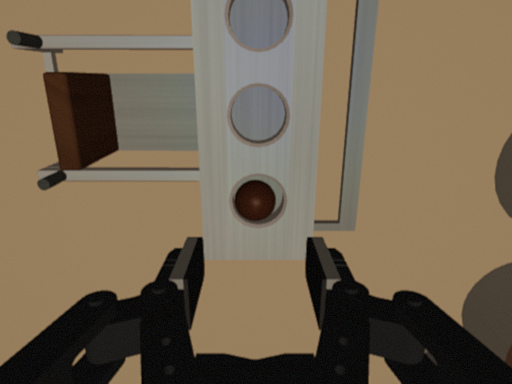

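The first truffle is in its well at (257,200), so I'll place the other two.

```bash
python3 - <<'E'
from act import *
np.set_printoptions(precision=2,suppress=True)
place(1,1)
place(2,2)
p=np.array([540,190.]); bot.move_to([560,180,260],down(LY+S)); bot.dwell(.2)
c=cam("wrist"); cv2.imwrite("pics/p1.png",c["image"])
import pickle; pickle.dump(c,open("p1.pkl","wb"))
print(proj(c,[[*w,60] for w in W]), bot.read_state()["clock"])
E
```

```text
grip 26.419951933115833 19.667805433273315 [572.65 -91.13  24.88]
w 26.41401732075203
w 26.242473916413914 [609.34 197.75  64.34] [ 0.26  0.67  1.39 -0.    1.08  0.19]
clock 15.9083
grip 25.940817618693426 19.711979627609253 [ 641.06 -110.18   25.08]
w 26.43646403391192
w 26.414755213737806 [605.58 253.72  64.33] [ 0.34  0.7   1.33 -0.    1.11  0.28]
clock 21.8917
[[303.18 194.74]
 [305.71 143.49]
 [308.4   86.82]] 22.825
```

View pics/p1.png

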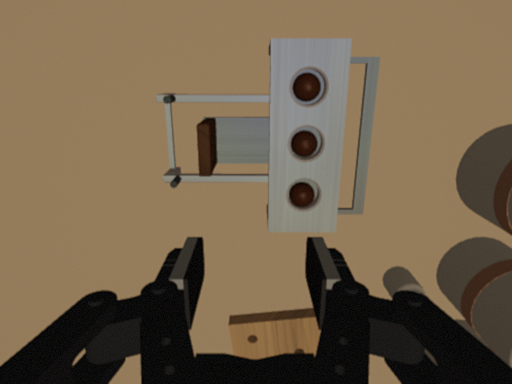

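All three truffles sit in their wells, at (307,87), (304,143) and (302,195). Next I'll grip the tab and pull it to the mark.

```bash
python3 - <<'E'
from act import *
np.set_printoptions(precision=2,suppress=True)
T=np.array([509.2,191.3]); d=-np.array([np.cos(LY),np.sin(LY)])
q=lambda:(lambda s:print(s["clock"],s["ee_pos"],s["ft_force"],s["grip_width"],s["grip_force"]))(bot.read_state())
bot.move_gripper(40,20); bot.move_to([*T,125],down(LY+S)); bot.dwell(.1); bot.servo_line([*T,72],speed=80,until_force=8); q()
bot.move_gripper(0,70); bot.dwell(.2); q()
e0=np.array(bot.read_state()["ee_pos"])[:2]
bot.servo_line([*(T+40*d),72],speed=40); bot.dwell(.5); q()
e=np.array(bot.read_state()["ee_pos"])[:2]; print("pulled",(e-e0)@d)
for n in("wrist","scene"):
    c=cam(n); cv2.imwrite(f"pics/t_{n}.png",c["image"])
t=cam("scene"); im=t["image"]; u,v=proj(t,[[560,192,50]])[0].astype(int)
cv2.imwrite("pics/t_scene.png",cv2.resize(im[v-60:v+60,u-80:u+80],None,fx=5,fy=5,interpolation=cv2.INTER_CUBIC))
E
```

```text
24.6167 [509.44 191.38  72.37] [-0.59 -0.12  0.81] 39.81910624369642 0.0
25.1833 [509.87 191.42  72.73] [ 2.87 -0.22  6.67] 11.039692383713744 69.33580040931702
26.8333 [470.53 188.88  72.72] [8.32 0.2  1.64] 10.64879310332358 68.74024271965027
pulled 39.4159713286323
```

View pics/t_wrist.png

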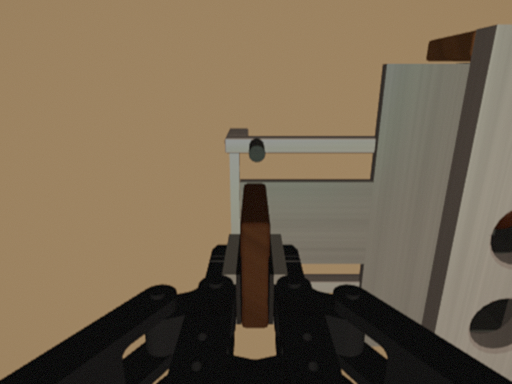

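View pics/t_scene.png

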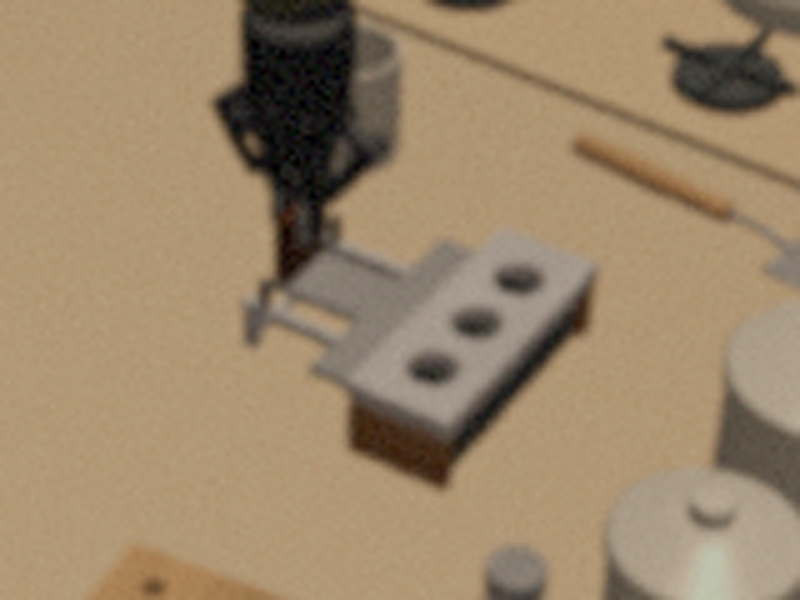

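The wells are empty and the tab is level with the pin at (257,150). The wrist force has changed by about 8.9 N, close to the 9 N expected at the mark. I'll check for creep, then hand in.

```bash
python3 - <<'E'
from act import *
for _ in range(2):
    s=bot.read_state(); print(s["clock"],s["ee_pos"],s["ft_force"],s["grip_width"],s["grip_force"]); bot.dwell(.7)
print(bot.finish_job())
E
```

```text
26.9833 [470.52656492 188.86800986  72.71157086] [9.49200524 0.1216035  2.19390368] 10.806033073686484 68.740553855896
27.6833 [470.52150759 188.88901397  72.73382379] [8.52904318 0.20632859 2.21465481] 10.92266882524363 68.73937010765076
the job is handed in; nothing more can be done
None
```

The job is handed in: all three truffles were loaded and dropped through (wells seen empty; the cups themselves weren't visible), and the gripper is still holding the slide about 39 mm out, at the mark, at about 28 s on the robot's clock.

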